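# Change the open sample cabinet

## Robot

A 7-joint arm with a two-finger parallel gripper is mounted at the origin on the work surface. World frame = base frame: x ahead of the robot, y to its left, z up, the work surface at z = 0. Lengths are in m, angles in rad, forces in N, time in s.
With the tool pointing down it reaches from about 0.4 to 0.9 m from the base axis. Payload 5.6 kg.
Tool frame: the origin (TCP) lies between the finger pads, 19 mm behind the fingertips; this is the grasp point; z points along the fingers, y is the line along which they close (so a half turn about z gives the same grasp; the last joint's range is limited). The gripper opens to 92 mm and grips with 3 to 60 N. Pads are 20 mm wide; open, the fingers measure 128 mm over their backs; the gripper's body (75 mm by 189 mm) begins 69 mm behind the grasp point.
Start: joints at [1.261, 0.468, -0.012, 1.603, 0.006, 1.071, -0.056], TCP at [0.171, -0.627, 0.233] pointing down, gripper open.
Joint ranges: [-2.53, 2.53], [-0.31, 2.02], [-1.57, 1.55], [0.28, 2.44], [-1.29, 4.43], [0.15, 1.84], [-2.92, 2.92]. Speed limits (rad/s): [2.57, 2.57, 3.14, 3.14, 3.14, 3.14, 3.14].

## Interface

Orientations are given as a 3x3 rotation matrix whose columns are the frame's x, y, z axes.
In Python, from station import env, effector, solver, viewer, workorder, search_frame, tip_of gives the robot as it stands. Calls block until the motion is done:
- env.reach(position, orientation): joint-space move of the TCP to a pose.
- env.movel(position, frame=None, rate=0.15): straight line of the TCP; frame=None keeps the orientation; rate is the mean speed in m/s.
- env.goto_joints(angles): joint-space move.
- effector.release() and effector.grasp(squeeze=None): open the fingers fully, or close them until they stop; squeeze is the grip in N (None keeps the last).
- env.pause(seconds).
- solver.inverse_kinematics(position, orientation): joint angles nearest the present ones, or None.
- env.sense(): the state.
- viewer.read_camera(name): name is "side" or "top" or "wrist"; returns (picture, depth): 400x640x3 uint8, red, green, blue; 400x640 float32, m along the optical axis (not along the pixel's ray), 0 where there is no reading.
- viewer.camera_info(name): a dict with "intrinsics" (3x3 intrinsics, pixels), "eye" and "rotation" of the camera in the world; the wrist camera has in their place "T_tool_cam" (4x4, takes a point from camera to tool coordinates, whose origin is the TCP and whose axes are the flange's). Camera axes: x right, y up, looking along -z (the intrinsics and any distortion apply to the point x, -y, -z); pixel columns grow to the right and rows downward; lengths in m; the calibration is good to about 2 mm. A picture is of the moment at which its call begins: read the wrist's pose just before it. camera_info takes no time and is no camera call.
A pose or a line that the arm cannot do raises env.PlanningError and nothing moves.
- workorder.finish_job(): hands the job in; it is judged then, once.
Trained networks look in the newest picture that a camera, given by its name, has taken for a name from the list of things; names that differ only in an ending like _2 or _b are one class to them, and where a whole thing is asked for, a point or a joint stands for the part that bears it (a point fixed in the world has none). Each returns a list of dicts, best first, with "score" (0 to 1); they miss things now and then, are a little off and sometimes report something else, mostly with a low value. They report only what shows in the picture. A call takes as long as a camera call. They do not tell look-alikes from the thing itself.
- search_frame(camera, name): "at" ([x, y, z] in m, in world coordinates, good to about 4 mm: the middle of the surface that is visible of it).
- tip_of(camera, name): "at" ([x, y, z] in m, in world coordinates, good to about 4 mm: a listed point, or the origin of a listed thing).
The state is a dict: "t": time; "joint_positions": joint angles; "joint_velocities": joint speeds; "tau": joint torques, N m; "ee_pos": TCP position; "tcp_rot": TCP orientation; "wrist_force": force on the tool from outside, world axes, zero at the start; "moment": the same for the moment, N m; "gripper_width": finger opening in m; "grasp_force": force on a finger pad.
Only numpy, scipy, OpenCV 4.12 (cv2) and the standard library are available. Lean on these libraries where they do the work, as an engineer would, in place of code of your own. Each camera call takes 0.05 s, during which the arm holds its last target. There are 200 camera calls.

## Task

The grader has finished with the lapis and wants the other sample next. Push the open cabinet's front flap back up until it is fully shut, and only then pull the other cabinet's flap all the way down until it lies level: the two must never stand open together. Leave the stones standing in their cabinets and the other things on the desk where they are.

Things in the scene. Friction and masses are not known exactly. Their poses are not given: they have to be found in the camera images.
- cabinet_a: Oak sample cabinet with glazed top, fixed to the desk, 150 deep (x) x 170 wide (y) x 190 mm high, one compartment (floor at 62 mm height) whose open front faces its own -x. Origin: centre of its underside; x points front to back, y parallel to the hinge. Both cabinets look the same outside. At the start its flap stands open and the lapis is inside.
- flap_a (a joint): Angle of cabinet_a's front flap about its lower edge: 0 = upright and shut, grows as the top swings out and down to the cabinet's -x, stop at 1.571 = level, fully down. Friction hinge (0.25 N m; flap about 0.2 kg): the flap stays where it is left; up to about 3 N at the knob moves it.
- hinge_a (a point): Middle of the hinge axis of cabinet_a's flap, 82 mm in front (-x) of the cabinet's origin, 68 mm above the desk. The wooden flap is 166 mm wide, 12 mm thick and ends 120 mm from the axis.
- knob_a (a point): Centre of the bronze T-pull of flap_a: a bar 34 mm long, 18 mm diameter, parallel to the hinge, on a 10 mm stem that continues the flap past its free edge. Centre 155 mm from the hinge axis: straight above it when shut (223 mm high), straight in front of it (68 mm high) when down. Pinched by its two ends, tool pointing down, it pivots between the pads as the flap swings.
- cabinet_b: Oak sample cabinet with glazed top, fixed to the desk, 150 deep (x) x 170 wide (y) x 190 mm high, one compartment (floor at 62 mm height) whose open front faces its own -x. Origin: centre of its underside; x points front to back, y parallel to the hinge. Both cabinets look the same outside. At the start its flap is up; it holds a quartz crystal.
- flap_b (a joint): Angle of cabinet_b's front flap about its lower edge: 0 = upright and shut, grows as the top swings out and down to the cabinet's -x, stop at 1.571 = level, fully down. Friction hinge (0.25 N m; flap about 0.2 kg): the flap stays where it is left; up to about 3 N at the knob moves it.
- hinge_b (a point): Middle of the hinge axis of cabinet_b's flap, 82 mm in front (-x) of the cabinet's origin, 68 mm above the desk. The wooden flap is 166 mm wide, 12 mm thick and ends 120 mm from the axis.
- knob_b (a point): Centre of the bronze T-pull of flap_b: a bar 34 mm long, 18 mm diameter, parallel to the hinge, on a 10 mm stem that continues the flap past its free edge. Centre 155 mm from the hinge axis: straight above it when shut (223 mm high), straight in front of it (68 mm high) when down. Pinched by its two ends, tool pointing down, it pivots between the pads as the flap swings.
- lapis: Loose rough lapis lazuli, 64 mm across, 46 mm high, standing in cabinet_a. Origin: centre of its underside.
- quartz: Loose quartz crystal, 52 mm across, 75 mm high, standing upright in cabinet_b, seen only through the glass top at the start. Origin: centre of its underside.
- disc_stand: Bystander: oak stand 150 x 70 mm holding three upright round glass discs, 82 mm tall; leave alone.
- tweezer: Bystander: bronze tweezer lying flat, 150 mm long, 10 mm high; leave alone.
- scoop: Bystander: white plastic stone scoop, 140 mm long, 18 mm high; leave alone.
- magnifier: Bystander: tin-rimmed magnifier lying flat, 160 mm long, 12 mm high; leave alone.
Things that resemble listed ones, but are neither listed nor needed, are in the scene too. Leave any blue look-alike of the cabinet_a alone.

How it is judged:
On the way, in this order (a step that is already met when the one before it is completed fails the run):
1. the flap that was open is fully shut (value of joint flap_a below 0.07 rad), for 0.2 s.
2. the other flap is fully down (value of joint flap_a below 0.07 rad and value of joint flap_b above 1.47 rad), for 0.2 s.
At the end, for the whole second after the job is handed in: The flap that was open at the start is shut (within 0.07 rad of upright), the other is down (past 1.47 rad of 1.571), both at rest; lapis and quartz upright (within 0.2 rad) and within 30 mm of where they stood (all of step 2 and velocity of joint flap_a between -0.05 and 0.05 rad/s and velocity of joint flap_b between -0.05 and 0.05 rad/s and distance of each of lapis, quartz from where it was at the start of the episode below 0.03 m and angle between each of lapis, quartz's own z axis and vertical below 0.2 rad); the robot touches nothing.
It fails at once if both flaps open (each more than 0.25 rad) at once (value of joint each of flap_a, flap_b above 0.25 rad).
It fails at once if a bystander on the desk moved more than 40 mm (distance of any of disc_stand, tweezer, scoop, magnifier from where it was at the start of the episode above 0.04 m).
It also fails if it takes over 51 s, if anything falls off the work surface, if the arm or the gripper's body presses on something with over 40 N, if the wrist force passes 120 N, or if a joint passes its speed limit or range.

## Working session

There is one attempt and no reset: what is moved stays moved. The work goes in short steps, each a Python script; the robot and the scene stay as the last script left them, time stands still between calls to the robot, and variables do not carry over. Pictures are saved under pics/ and viewed, at most 10 in all, crops included, and the job is handed in when it is done.

```bash
mkdir -p pics; python3 - <<'E'
from station import *
import cv2,numpy as np
for c in("top","side"):
    p,d=viewer.read_camera(c); cv2.imwrite(f"pics/{c}0.png",p[:,:,::-1])
    for n in("cabinet_a","hinge_a","knob_a","hinge_b","knob_b","lapis","quartz","disc_stand","tweezer","scoop","magnifier"):
        print(c,n,[(round(r["score"],2),np.round(r["at"],3).tolist()) for r in tip_of(c,n)])
s=env.sense();print(s["t"],s["ee_pos"],s["tcp_rot"])
E
```

```text
top cabinet_a [(0.79, [0.363, -0.621, -0.001]), (0.61, [0.711, 0.15, -0.001]), (0.57, [0.706, -0.2, -0.002])]
top hinge_a [(0.86, [0.632, 0.161, 0.065]), (0.74, [0.624, -0.195, 0.067])]
top knob_a [(0.83, [0.468, -0.187, 0.088]), (0.73, [0.283, -0.618, 0.225]), (0.7, [0.625, 0.158, 0.221]), (0.69, [0.36, -0.152, -0.002])]
top hinge_b [(0.86, [0.632, 0.161, 0.065]), (0.74, [0.624, -0.195, 0.067])]
top knob_b [(0.83, [0.468, -0.187, 0.088]), (0.73, [0.283, -0.618, 0.225]), (0.7, [0.625, 0.158, 0.221]), (0.69, [0.36, -0.152, -0.002])]
top lapis []
top quartz []
top disc_stand [(0.77, [0.534, -0.418, 0.001])]
top tweezer [(0.64, [0.625, -0.197, 0.069]), (0.51, [0.504, 0.021, 0.001])]
top scoop [(0.63, [0.453, 0.342, -0.003])]
top magnifier [(0.75, [0.36, -0.153, -0.002])]
side cabinet_a [(0.73, [0.702, -0.194, -0.003]), (0.6, [0.709, 0.153, 0.0])]
side hinge_a [(0.93, [0.278, -0.617, 0.067]), (0.7, [0.622, -0.191, 0.067])]
side knob_a [(0.93, [0.469, -0.181, 0.087]), (0.9, [0.283, -0.619, 0.224]), (0.78, [0.623, 0.157, 0.224])]
side hinge_b [(0.93, [0.278, -0.617, 0.067]), (0.7, [0.622, -0.191, 0.067])]
side knob_b [(0.93, [0.469, -0.181, 0.087]), (0.9, [0.283, -0.619, 0.224]), (0.78, [0.623, 0.157, 0.224])]
side lapis [(0.17, [0.707, -0.196, 0.001])]
side quartz []
side disc_stand [(0.86, [0.533, -0.423, 0.001])]
side tweezer [(0.66, [0.503, 0.017, 0.001]), (0.3, [0.709, 0.156, 0.002])]
side scoop [(0.53, [0.448, 0.343, -0.004])]
side magnifier [(0.88, [0.358, -0.152, -0.003]), (0.47, [0.625, 0.16, 0.223])]
1.2 [ 0.17133861 -0.62701089  0.23330595] [[ 9.64634591e-01  2.63590793e-01 -3.65689464e-06]
 [ 2.63590793e-01 -9.64634591e-01 -1.72302521e-05]
 [-8.06930288e-06  1.56569734e-05 -1.00000000e+00]]
```

View pics/top0.png

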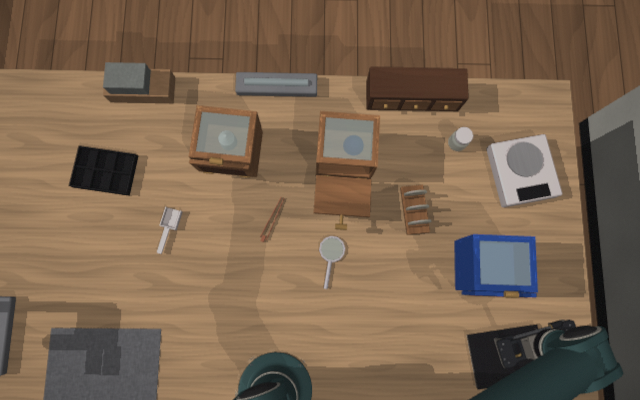

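View pics/side0.png

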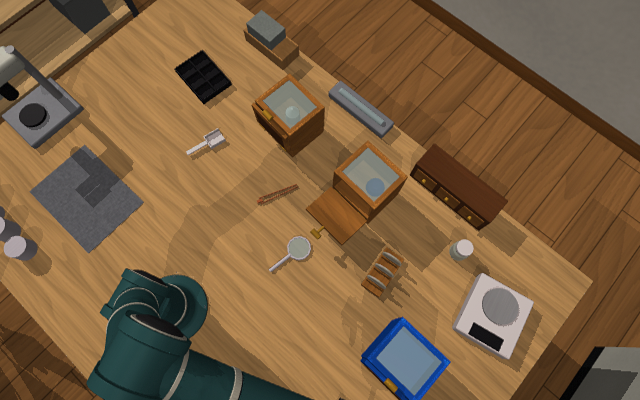

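The top view shows oak cabinet A, open with the lapis inside, at about (348,145) and its knob at (341,222). Oak cabinet B, shut with the quartz inside, is at (226,140) with its knob at (216,161). The blue look-alike is at (497,265). The side view agrees. Next I refine the yaws from depth and close flap A.

```bash
cat > h.py <<'E'
from station import *
import numpy as np, cv2
H=0.068;L=0.155
def cloud(cam):
    p,d=viewer.read_camera(cam); i=viewer.camera_info(cam); K=i["intrinsics"]
    v,u=np.indices(d.shape); q=np.stack([(u-K[0][2])/K[0][0]*d,-(v-K[1][2])/K[1][1]*d,-d],-1)
    return p,(q@np.array(i["rotation"]).T+i["eye"])
def R(yaw):
    c,s=np.cos(yaw),np.sin(yaw); return np.array([[c,s,0],[s,-c,0],[0,0,-1.]])
def knob(h,yaw,th): # knob centre for hinge xy, cabinet yaw, flap angle
    return np.array([h[0]-L*np.sin(th)*np.cos(yaw),h[1]-L*np.sin(th)*np.sin(yaw),H+L*np.cos(th)])
def swing(h,yaw,a,b,n=10):
    for th in np.linspace(a,b,n+1)[1:]:
        env.movel(knob(h,yaw,th),R(yaw),rate=0.12)
    report()
def report():
    s=env.sense(); print(round(s["t"],2),np.round(s["ee_pos"],4),"F",np.round(s["wrist_force"],1),"w",round(s["gripper_width"],4),"g",np.round(s["grasp_force"],1))
E
python3 - <<'E'
from h import *
p,w=cloud("top")
for n,c in(("a",(.704,-.197)),("b",(.71,.153))):
    m=(abs(w[...,0]-c[0])<.12)&(abs(w[...,1]-c[1])<.12)&(w[...,2]>.175)&(w[...,2]<.198)
    q=w[m][:,:2].astype(np.float32); print(n,m.sum(),cv2.minAreaRect(q*1000))
for n,c in(("ka",(.4685,-.184,.088)),("kb",(.624,.158,.223))):
    m=np.linalg.norm(w-np.array(c),axis=-1)<.025
    print(n,m.sum(),w[m].mean(0),w[m].max(0))
report()
print([(solver.inverse_kinematics(x,R(y)) is not None) for x,y in(((.4685,-.184,.088),-.055),((.624,-.193,.223),-.055),((.628,.159,.223),-.08),((.473,.171,.068),-.08))])
E
```

```text
a 3178 ((704.69091796875, -197.66204833984375), (169.95620727539062, 152.27867126464844), 86.59027862548828)
b 3489 ((703.6361083984375, 152.52227783203125), (173.36744689941406, 170.1894989013672), 84.73004150390625)
ka 89 [ 0.47198719 -0.1834868   0.09584336] [ 0.49279366 -0.16700436  0.10572494]
kb 92 [0.62350496 0.15849348 0.22951347] [0.63465857 0.1770712  0.23802375]
1.25 [ 0.1713 -0.627   0.2333] F [-0.2  0.3 -0.7] w 0.0919 g 0.0
[True, True, True, True]
```

```bash
python3 - <<'E'
from h import *
h=(.6228,-.1928);y=-.0595;th=1.445
s=env.sense(); env.movel(s["ee_pos"]+[0,0,.12],rate=.25)
k=knob(h,y,th); env.reach(k+[0,0,.2],R(y)); env.movel(k+[0,0,.07],rate=.2); report()
p,d=viewer.read_camera("wrist"); cv2.imwrite("pics/w1.png",p[:,:,::-1])
for c in("wrist",): print([(round(r["score"],2),np.round(r["at"],3).tolist()) for r in tip_of(c,"knob_a")],k)
E
```

```text
4.62 [ 0.47   -0.184   0.1582] F [ 1.  -0.5  1.7] w 0.0917 g 0.0
[(0.89, [0.467, -0.185, 0.091])] [ 0.46929692 -0.18365577  0.08744705]
```

View pics/w1.png

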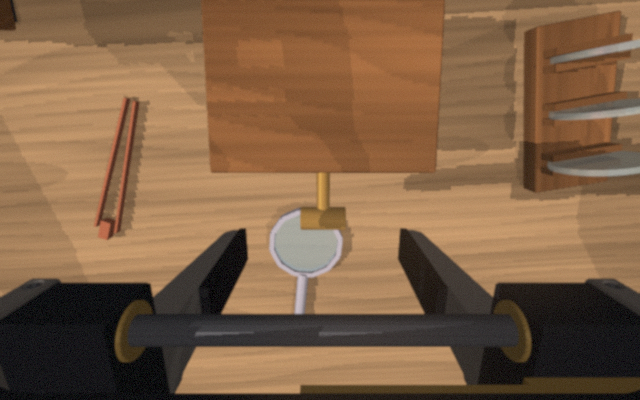

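The wrist view shows knob A at (323,218), centred between the fingers and square to them, with the flap edge parallel. I grasp it and swing it shut.

```bash
python3 - <<'E'
from h import *
h=(.6228,-.1928);y=-.0595;th=1.435
k=knob(h,y,th); env.movel(k,R(y),rate=.12); effector.grasp(15); report()
w=env.sense()["gripper_width"]
if .028<w<.04:
    swing(h,y,th,.72,5); swing(h,y,.72,.1,5); swing(h,y,.1,0,2); swing(h,y,0,-.02,1)
p,d=viewer.read_camera("side"); cv2.imwrite("pics/s1.png",p[:,:,::-1])
print([(round(r["score"],2),np.round(r["at"],3).tolist()) for r in tip_of("side","knob_a")])
E
```

```text
6.35 [ 0.4695 -0.184   0.089 ] F [ 0.4 -1.2 -0.2] w 0.0341 g 15.0
8.02 [ 0.5213 -0.1871  0.185 ] F [-4.  -2.8  5.1] w 0.0343 g 15.0
9.56 [ 0.608  -0.1923  0.2222] F [ 0.2 -5.1  2.2] w 0.0337 g 15.0
10.06 [ 0.6233 -0.1932  0.223 ] F [-0.6 -4.3  1.9] w 0.0335 g 15.0
10.31 [ 0.6259 -0.1934  0.223 ] F [-1.2 -4.9  3.3] w 0.0339 g 15.0
[(0.84, [0.622, -0.189, 0.222]), (0.8, [0.625, 0.159, 0.228]), (0.72, [0.283, -0.617, 0.227])]
```

View pics/s1.png

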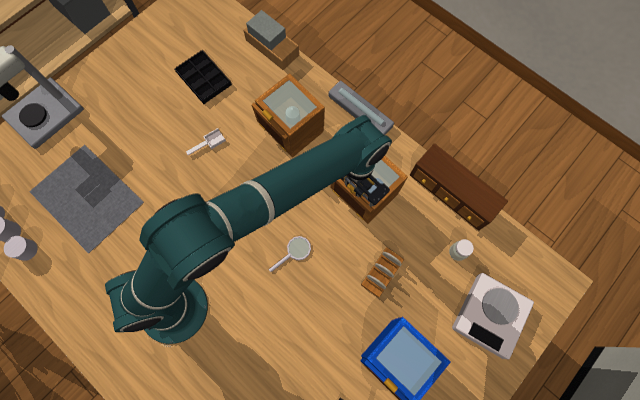

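Flap A is up, with its knob gripped near (372,185). I push on until the force rises at the stop, then release and check.

```bash
python3 - <<'E'
from h import *
h=(.6228,-.1928);y=-.0595
for th in(-.035,-.05,-.065,-.08):
    swing(h,y,th+.015,th,1)
    if env.sense()["wrist_force"][0]<-8: break
swing(h,y,th,-.01,1)
effector.release(); env.movel(env.sense()["ee_pos"]+[0,0,.1],rate=.2); report()
env.reach(knob((.628,.159),-.092,0)+[0,0,.1],R(-.092)); env.movel(knob((.628,.159),-.092,0)+[-.004,0,.07]); report()
for c in("top","side","wrist"):
    p,d=viewer.read_camera(c); cv2.imwrite(f"pics/{c}2.png",p[:,:,::-1])
    print(c,[(round(r["score"],2),np.round(r["at"],3).tolist()) for r in tip_of(c,"knob_a")])
p,w=cloud("side")
m=np.linalg.norm(w-np.array([.6228,-.1928,.223]),axis=-1)<.024
print(m.sum(),w[m].mean(0))
a=cv2.imread("pics/side2.png")[120:260,220:420]; b=cv2.imread("pics/wrist2.png")
cv2.imwrite("pics/c2.png",np.vstack([cv2.resize(a,(400,280)),cv2.resize(b,(400,250))]))
E
```

```text
10.66 [ 0.6272 -0.1935  0.2229] F [-4.5 -4.3  4.7] w 0.0337 g 15.0
10.91 [ 0.6274 -0.1935  0.2229] F [-11.4  -4.6  10. ] w 0.034 g 15.0
11.16 [ 0.6242 -0.1933  0.2229] F [-1.5 -4.3  2.2] w 0.0336 g 15.0
12.77 [ 0.6238 -0.1929  0.322 ] F [-0.7  0.  -0.9] w 0.0919 g 0.0
14.44 [0.6241 0.1575 0.2925] F [ 0.8 -0.1  0.2] w 0.0919 g 0.0
top [(0.83, [0.623, 0.156, 0.225]), (0.73, [0.618, -0.193, 0.221]), (0.7, [0.278, -0.614, 0.222]), (0.37, [0.71, 0.15, -0.004])]
side [(0.91, [0.619, -0.193, 0.22]), (0.71, [0.282, -0.619, 0.222]), (0.58, [0.627, 0.158, 0.225])]
wrist [(0.92, [0.621, 0.161, 0.224])]
73 [ 0.61667748 -0.19668844  0.22889761]
```

View pics/c2.png

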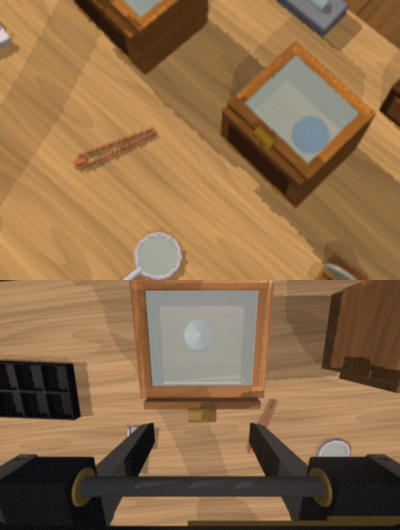

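Side crop: flap A is up against its cabinet, and the lapis is still in place. Wrist view: knob B is at (202,414) in the composite, centred between the fingers. I check how flush flap A sits, using flap B (known shut) as the reference.

```bash
python3 - <<'E'
from h import *
env.movel(env.sense()["ee_pos"]+[-.15,0,.15],rate=.3)
for cam in("top","side"):
  p,w=cloud(cam)
  for n,c,y in(("a",(.7047,-.1977),-.0595),("b",(.7105,.152),-.092)):
    d=w[...,:2]-np.array(c); u=d@[np.cos(y),np.sin(y)]; v=d@[-np.sin(y),np.cos(y)]
    out=[]
    for lo,hi in((.175,.198),(.215,.245)):
        m=(abs(v)<(.07 if lo<.2 else .02))&(abs(u)<.11)&(w[...,2]>lo)&(w[...,2]<hi)
        out+=[np.round(np.percentile(u[m],[2,50,98]),4)]
    print(cam,n,out)
cv2.imwrite("pics/t3.png",cv2.resize(viewer.read_camera("top")[0][90:190,170:400,::-1],(690,300)))
E
```

```text
top a [array([-0.0899, -0.0077,  0.0718]), array([-0.0941, -0.0868, -0.0775])]
top b [array([-0.0895, -0.0054,  0.074 ]), array([-0.0947, -0.0876, -0.0783])]
side a [array([-0.0903, -0.0082,  0.071 ]), array([-0.0951, -0.0884, -0.0777])]
side b [array([-0.0905, -0.0057,  0.0727]), array([-0.0959, -0.0893, -0.0805])]
```

View pics/t3.png

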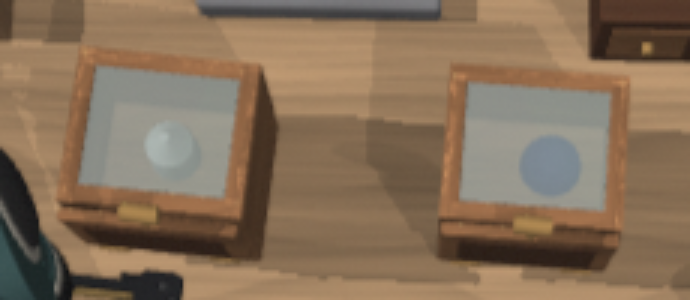

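Flap A sits as flush as B does: front-to-back extent is 162 mm for A and 163 mm for B. So A is shut. Now I open B.

```bash
python3 - <<'E'
from h import *
h=(.629,.1595);y=-.092
k=knob(h,y,0); env.reach(k+[0,0,.1],R(y)); env.movel(k,R(y),rate=.15); effector.grasp(15); report()
w=env.sense()["gripper_width"]
if .028<w<.04:
    swing(h,y,0,.5,4); swing(h,y,.5,1.1,5); swing(h,y,1.1,1.5,4)
    for th in(1.53,1.56,1.59,1.62):
        swing(h,y,th-.03,th,1)
        if env.sense()["wrist_force"][2]>10: break
E
```

```text
18.32 [0.6289 0.1583 0.2229] F [-1.6 -3.3  1.6] w 0.034 g 15.0
19.56 [0.5548 0.165  0.2031] F [-0.3 -4.  -3.7] w 0.0334 g 15.0
21.1 [0.4923 0.1707 0.1377] F [ 3.  -6.  -3.8] w 0.0335 g 15.0
22.2 [0.476  0.1721 0.0784] F [ 1.9 -6.5 -2.3] w 0.0338 g 15.0
22.45 [0.4757 0.1721 0.0741] F [ 1.7 -6.6 -2.2] w 0.0337 g 15.0
22.7 [0.4756 0.1722 0.0694] F [ 3.  -7.3 -2.2] w 0.0336 g 15.0
22.95 [0.4758 0.1721 0.0657] F [-0.1 -7.8  7.1] w 0.034 g 15.0
23.2 [0.4764 0.1721 0.0617] F [ 0.  -9.4 12.2] w 0.0338 g 15.0
```

```bash
python3 - <<'E'
from h import *
env.movel(knob((.629,.1595),-.092,1.585),R(-.092)); report()
effector.release(); env.movel(env.sense()["ee_pos"]+[-.03,0,.28],rate=.25); report()
for c in("top","side"):
    p,w=cloud(c); cv2.imwrite(f"pics/{c}4.png",p[:,:,::-1])
    print(c,[(round(r["score"],2),np.round(r["at"],3).tolist()) for r in tip_of(c,"knob_a")])
    d=w[...,:2]-np.array([.629,.1595]);y=-.092; u=d@[np.cos(y),np.sin(y)]; v=d@[-np.sin(y),np.cos(y)]
    for lo,hi,vm in((-.05,-.02,.06),(-.115,-.09,.06),(-.16,-.15,.012)):
        m=(u>lo)&(u<hi)&(abs(v)<vm)&(w[...,2]>.03)&(w[...,2]<.12); print(m.sum(),np.median(w[m][:,2]))
E
```

```text
23.45 [0.4764 0.1721 0.0663] F [ 4.  -7.7  0. ] w 0.0344 g 15.0
25.68 [0.4441 0.1734 0.3446] F [ 0.2 -0.5 -0.5] w 0.0919 g 0.0
top [(0.74, [0.619, -0.19, 0.222]), (0.6, [0.278, -0.617, 0.222])]
405 0.07570254734997905
181 0.07757978379119601
0 nan
side [(0.96, [0.621, -0.19, 0.22])]
277 0.07365131512413403
242 0.075698958887641
19 0.0783745873702193
  return _methods._mean(a, axis=axis, dtype=dtype,
  ret = ret.dtype.type(ret / rcount)
```

View pics/side4.png

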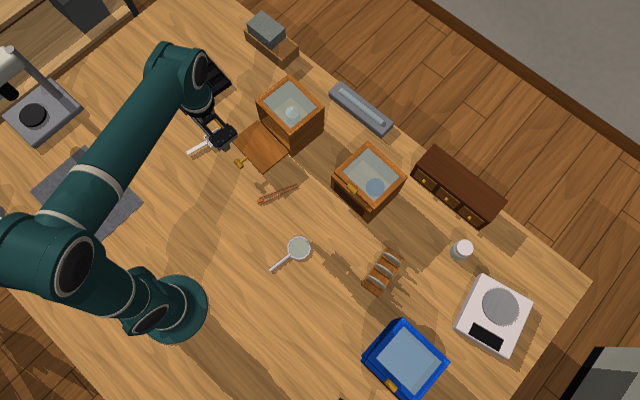

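The side view shows flap B down level (knob at (240,162)), flap A shut (knob at (352,188)), and the bystanders where they were. Depth puts flap B within about 0.03 rad of level.

```bash
python3 -c "
from station import *
env.pause(.3); print(workorder.finish_job())"
```

```text
the job is handed in; nothing more can be done
None
```

I shut cabinet A's flap first, then pulled cabinet B's flap down to about 0.03 rad from level, and handed the job in at about 26 s; in the last pictures the stones and the other desk items were where they started, but no verdict came back.

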